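# Restock the gravity-feed can rack, oldest can first

## Robot

A 7-joint arm with a two-finger parallel gripper is mounted at the origin on the work surface. World frame = base frame: x ahead of the robot, y to its left, z up, the work surface at z = 0. Lengths are in m, angles in rad, forces in N, time in s.
With the tool pointing down it reaches from about 0.4 to 0.85 m from the base axis. Payload 4.4 kg.
Tool frame: the origin (TCP) lies at the very end of the fingers, on their centre line; the grasp point (between the pads) lies 19 mm behind it; z points along the fingers, y is the direction in which the jaws open and shut (so a half turn about z gives the same grasp; the last joint's range is limited). The gripper opens to 94 mm and grips with 3 to 60 N. Pads are 16 mm wide; open, the fingers measure 119 mm over their backs; the gripper's body (75 mm by 177 mm) begins 78 mm behind the grasp point.
Start: joints at [-1.2, 0.628, 0.038, 1.517, -0.027, 0.996, -0.02], TCP at [0.275, 0.589, 0.205] pointing down, gripper open.
Joint ranges: [-3.06, 3.06], [-0.37, 2.12], [-1.25, 1.32], [0.18, 2.47], [-1.1, 4.24], [0.23, 1.98], [-2.94, 2.94]. Speed limits (rad/s): [2.57, 2.57, 3.14, 3.14, 3.14, 3.14, 3.14].

## Interface

Orientations are given as a 3x3 rotation matrix whose columns are the frame's x, y, z axes.
In Python, from bench import robot gives the robot as it stands. The module is installed in compiled form; this text tells all that it offers.
- The arm moves only by the shell command python3 -m jog 'ROWS' [FORCE]. ROWS is a JSON object of lists of equal length, an entry for each row: "xyz": the shift along the tool's x, y, z in units of 0.25 m (1.0 is 0.25 m), a list of three; "turn": the turn about the tool's z in units of 180 degrees (1.0 is 180 degrees); "jaw": the closure, from 0 (fully open) to 1 (shut). A call has 1 to 10 rows; each row is the pose to reach, as a shift and turn from the pose commanded when the call began, along the tool's axes at that moment, turning the shorter way round; what a row does not reach only later rows make up. A row lasts 1/10 s, in which the tool goes at most 50 mm and 8.59 degrees, less where a joint would pass 70% of its speed; a pose out of reach is approached as far as the arm can. A call with a number of a shift or a turn outside -1 to 1 is refused whole. A call with a gripper value outside its range is refused whole. The fingers move at their own pace and stop on an object; FORCE is the grip in N (left out, the last holds). Time passes only in rows, so rows that repeat a pose let the fingers close. It gives the time, the measured TCP pose, the force and the opening at its end, in the units of the state.
- robot.get_obs(): the state, without advancing time (a new reading comes with each control period).
- robot.camera(name): name is "scene" or "side" or "wrist"; returns a dict with "frame" (400x640x3 uint8, red, green, blue), "vfov" (degrees; the focal length in pixels is half the picture's height over the tangent of half this angle, whatever the lens; pixels are square), "cx", "cy" (the principal point, pixels), "k1" (the pictures are not rectified: a ray, as slopes to the right and down, at radius r is drawn at 1 + k1 r^2 times it, then the intrinsics apply), "R" (3x3) and "t" (3): a world point X has camera coordinates R X + t; the wrist camera has in their place "tool_from_camera" (4x4, takes a point from camera to tool coordinates, whose origin is the TCP and whose axes are the flange's). Camera axes: x right, y down, z forward; pixel columns grow to the right and rows downward; lengths in m; the calibration is good to about 2 mm. A picture is of the moment at which its call begins: read the wrist's pose just before it. There is no depth.
- robot.close_job(): hands the job in, once; it reports no verdict.
The state is a dict: "time": time; "joint_pos": joint angles; "dq": joint speeds; "joint_torque": joint torques, N m; "tcp_pos": TCP position; "orientation": TCP orientation; "ft_force": force on the tool from outside, world axes, zero at the start; "torque": the same for the moment, N m; "grip_width": finger opening in m.
Only numpy, scipy, OpenCV 4.12 (cv2) and the standard library are available. Lean on these libraries where they do the work, as an engineer would, in place of code of your own. Each camera call takes 0.05 s, during which the arm holds its last target.

## Task

One can, the red one, is left in the gravity-feed can rack: restock it behind that so that the cans come out in date order, red, then yellow, then blue. One at a time, the yellow can first, take the cans from the baking sheet, lay each on its side on the rack's upper run (set it down gently until it rests on the wires and only then let go, no dropping), so that it rolls through and comes to rest in the lower run before the next is loaded. Leave the loaf, the sanitiser bottle and the timer where they stand and the red can at the front stop.

Things in the scene. Friction and masses are not known exactly. Their poses are not given: they have to be found in the camera images.
- can_red: small red-banded food can (oldest stock): plain steel with a cream paper label, a red band round its middle and a round red sticker on each end. A solid cylinder 54 mm in diameter and 70 mm long, 0.14 to 0.28 kg. Origin at its very centre, z along its axis. It already lies in the rack's lower run against the front stop, its centre at rack_slot1, and stays there
- can_yellow: small yellow-banded food can (next oldest): plain steel with a cream paper label, a yellow band round its middle and a round yellow sticker on each end. A solid cylinder 54 mm in diameter and 70 mm long, 0.14 to 0.28 kg. Origin at its very centre, z along its axis. It stands upright on the baking sheet at the start, its centre 38 mm above the bench
- can_blue: small blue-banded food can (newest): plain steel with a cream paper label, a blue band round its middle and a round blue sticker on each end. A solid cylinder 54 mm in diameter and 70 mm long, 0.14 to 0.28 kg. Origin at its very centre, z along its axis. It stands upright on the baking sheet at the start, its centre 38 mm above the bench
- rack: two-tier gravity-feed can rack of chromed wire, fixed, 300 mm long, 106 mm wide over its posts, 219 mm high. Origin under its centre at bench level; x along the lane from the dispensing end (-x) to the back (+x), y across it. Cans lie across the lane (axis along y), roll back on the upper run, drop behind its end (x = +70 mm) to the lower run and roll under it to the front stop at x = -150 mm
- rack_run: the rack's upper, loading run, open above; same origin and axes as the rack. Two 6 mm track wires 44 mm apart, x = -150 to +70 mm, tops 191.6 mm above the bench at x = -150 mm and falling towards +x at 10 degrees (0.18). On each side a side wire, its top 18 mm above the track; they leave a lane 78 mm wide for the 70 mm long cans. A can laid across it rolls off by itself when let go
- rack_load (a point): the point on the upper run where a can is best laid: the centre of a can lying there on the track wires, 75 mm towards -x from the rack's origin and 205.5 mm above the bench. The two front posts beside the lane (rack x = -135 mm) end 209 mm above the bench; side plates at the back (rack x = +53 to +145 mm) rise to 212 mm
- rack_slot1 (a point): where the centre of the first can (the red one) rests in the lower run (which falls towards -x at 13 degrees), against the front stop: rack x = -123 mm, 64 mm above the bench
- rack_slot2 (a point): where the centre of the second can rests, against the first: rack x = -70.5 mm, 77 mm above the bench
- rack_slot3 (a point): where the centre of the third can rests, against the second: rack x = -18 mm, 89.5 mm above the bench
- sheet: flat dark baking sheet, 200 mm (x) by 380 mm (y), 3 mm thick, fixed, on which the yellow and the blue can stand, 120 to 240 mm apart along its y; origin under its centre
- loaf: bystander: square loaf of bread, a 115 mm cube, origin at the centre of its underside
- sanitiser: bystander: white plastic bottle with a blue cap, 64 mm in diameter, 150 mm high, origin at the centre of its underside
- timer: bystander: round white kitchen timer with a red dial, 74 mm in diameter, 55 mm high, origin at the centre of its underside

How it is judged:
On the way, in this order (a step that is already met when the one before it is completed fails the run):
1. the yellow can, still held, is set down on its side on the rack's upper run (contact force between can_yellow and rack_run above 0.3 N and contact force between can_yellow and the fingers above 2 N and angle between can_yellow's own z axis and vertical between 1.4 and 1.74 rad), for 0.1 s.
2. the yellow can has rolled through and rests behind the red one in the lower run (distance between can_yellow and rack_slot2 below 0.012 m and linear speed of can_yellow below 0.03 m/s), for 0.2 s.
3. the blue can, still held, is set down on its side on the rack's upper run (contact force between can_blue and rack_run above 0.3 N and contact force between can_blue and the fingers above 2 N and angle between can_blue's own z axis and vertical between 1.4 and 1.74 rad), for 0.1 s.
At the end, for the whole second after the job is handed in: all three cans rest in the lower run, let go: the red one still against the front stop, the yellow one behind it and the blue one behind that, each centre within 12 mm of its place (rack_slot1, 2, 3) and slower than 0.03 m/s (all of step 2 and distance between can_red and rack_slot1 below 0.012 m and linear speed of each of can_red, can_blue below 0.03 m/s and distance between can_blue and rack_slot3 below 0.012 m); the robot touches nothing.
It fails at once if a can is dropped, slammed or pressed hard on to the upper run (over 45 N) (contact force between any of can_red, can_yellow, can_blue and rack_run above 45 N).
It fails at once if the loaf, the sanitiser bottle or the timer is shifted by more than 20 mm (distance of any of loaf, sanitiser, timer from where it was at the start of the episode above 0.02 m).
It also fails if it takes over 58 s, if anything falls off the work surface, if the arm or the gripper's body presses on something with over 40 N, if the wrist force passes 120 N, or if a joint passes its speed limit or range.

## Working session

There is one attempt and no reset: what is moved stays moved. The work goes in short steps, Python scripts to look and compute and a shell command to move; the robot and the scene stay as the last step left them, time stands still between calls to the robot, and variables do not carry over. Pictures are saved under pics/ and viewed, and the job is handed in when it is done.

```bash
mkdir -p pics; ls; python3 - <<'E'
from bench import robot
import cv2,json
o=robot.get_obs(); print({k:o[k] for k in ('time','tcp_pos','orientation','grip_width','ft_force')})
for n in ('scene','side','wrist'):
    c=robot.camera(n); f=c.pop('frame'); cv2.imwrite(f'pics/{n}0.png',f[:,:,::-1]); print(n,c)
E
```

```text
pics
{'time': 0.0, 'tcp_pos': array([0.27468753, 0.58838794, 0.20460304]), 'orientation': array([[-9.06095401e-01,  4.23072765e-01, -7.47372829e-04],
       [ 4.23073425e-01,  9.06093894e-01, -1.65296781e-03],
       [-2.21357048e-05, -1.81394011e-03, -9.99998355e-01]]), 'grip_width': 0.09400093222034475, 'ft_force': array([-0.18748868,  0.82084275, -0.3141035 ])}
scene {'vfov': 55.236343734942686, 'cx': 320.12296246027717, 'cy': 200.34995035434392, 'k1': 0.01821868676125638, 'R': array([[-0.86771957,  0.49675759,  0.01716545],
       [ 0.25280757,  0.47080311, -0.84524125],
       [-0.42796155, -0.72909281, -0.53410915]]), 't': array([ 0.51364478, -0.04589823,  1.336375  ])}
side {'vfov': 53.36667287519535, 'cx': 316.39112439594817, 'cy': 204.10321165459652, 'k1': -0.029506904798283756, 'R': array([[ 0.75465792, -0.65591738,  0.01624236],
       [-0.47428479, -0.56245391, -0.67727361],
       [ 0.45337111,  0.50340639, -0.73555193]]), 't': array([-0.4470677 ,  0.38148717,  0.89810557])}
wrist {'vfov': 61.476568754652256, 'cx': 318.1232750568833, 'cy': 205.61163474512452, 'k1': -0.06990309318300428, 'tool_from_camera': array([[ 3.54189341e-04, -9.69145186e-01, -2.46490330e-01,
         7.18508474e-02],
       [ 9.99999844e-01,  4.49791999e-04, -3.31552417e-04,
         5.77367891e-04],
       [ 4.32191807e-04, -2.46490174e-01,  9.69145194e-01,
        -1.77950547e-01],
       [ 0.00000000e+00,  0.00000000e+00,  0.00000000e+00,
         1.00000000e+00]])}
```

View pics/scene0.png

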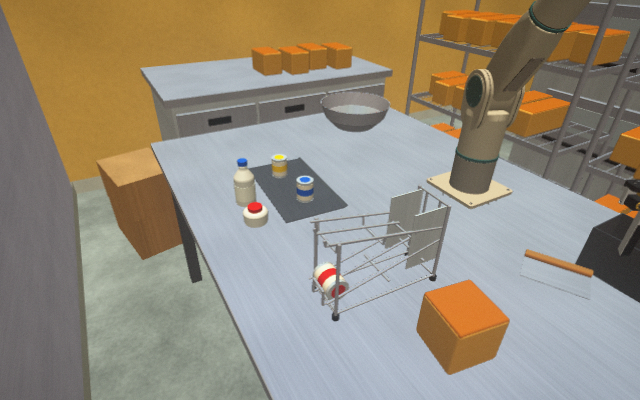

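View pics/side0.png

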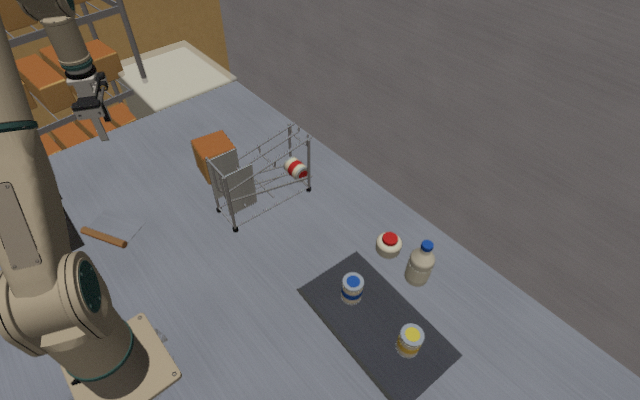

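View pics/wrist0.png

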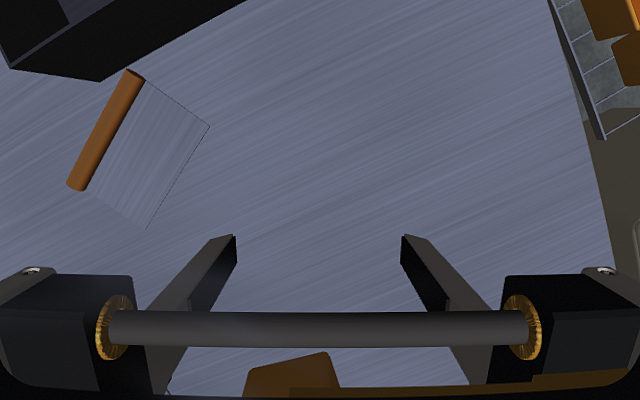

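```bash
python3 - <<'E'
import cv2,numpy as np
a=cv2.imread('pics/scene0.png'); b=cv2.imread('pics/side0.png')
def crop(im,x0,y0,x1,y1,s,fn):
    c=cv2.resize(im[y0:y1,x0:x1],None,fx=s,fy=s,interpolation=cv2.INTER_CUBIC)
    for x in range((x0//20+1)*20,x1,20):
        cv2.putText(c,str(x),((x-x0)*s,10),0,.35,(0,255,255)); cv2.line(c,((x-x0)*s,12),((x-x0)*s,18),(0,255,255))
    for y in range((y0//20+1)*20,y1,20):
        cv2.putText(c,str(y),(0,(y-y0)*s),0,.35,(0,255,255)); cv2.line(c,(24,(y-y0)*s),(30,(y-y0)*s),(0,255,255))
    cv2.imwrite(fn,c)
crop(a,300,180,460,330,5-1,'pics/sc_rack.png')
crop(b,190,115,330,240,5,'pics/si_rack.png')
crop(a,225,145,355,230,6,'pics/sc_sheet.png')
crop(b,290,225,470,400,4-1,'pics/si_sheet.png')
E
```

```text
(no output)
```

View pics/sc_rack.png

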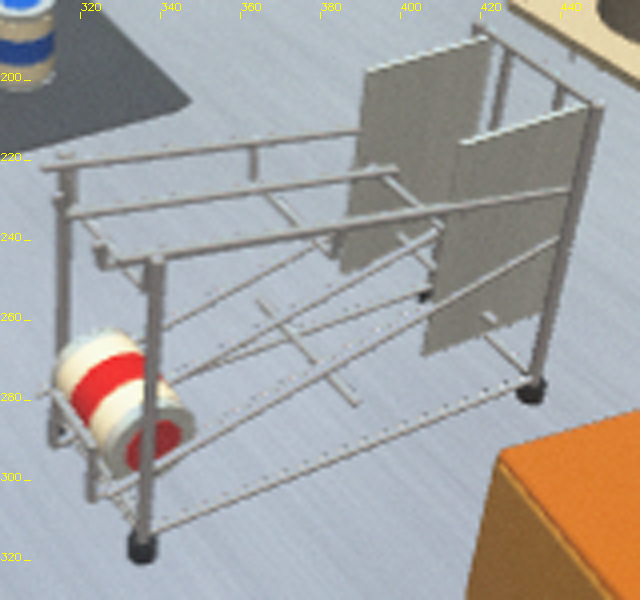

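View pics/si_rack.png

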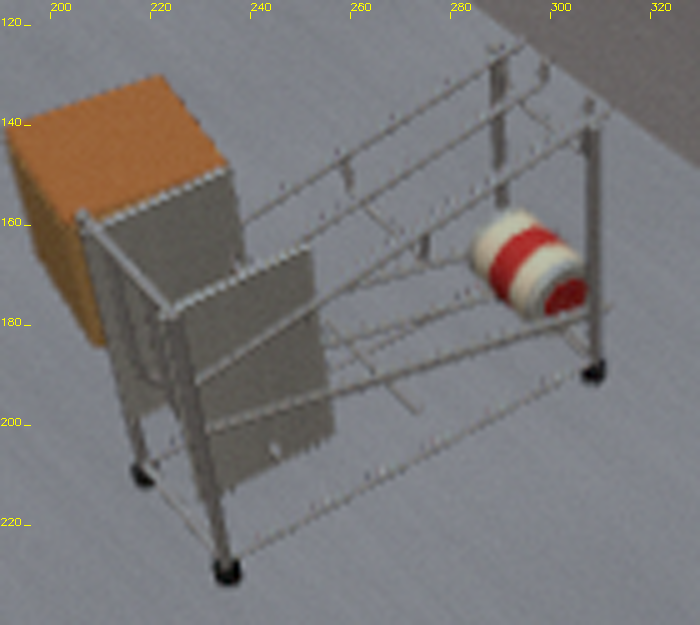

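View pics/sc_sheet.png

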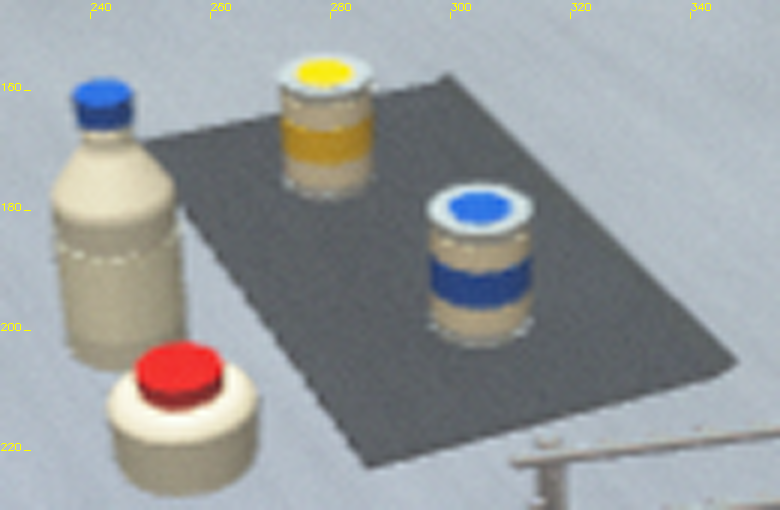

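View pics/si_sheet.png

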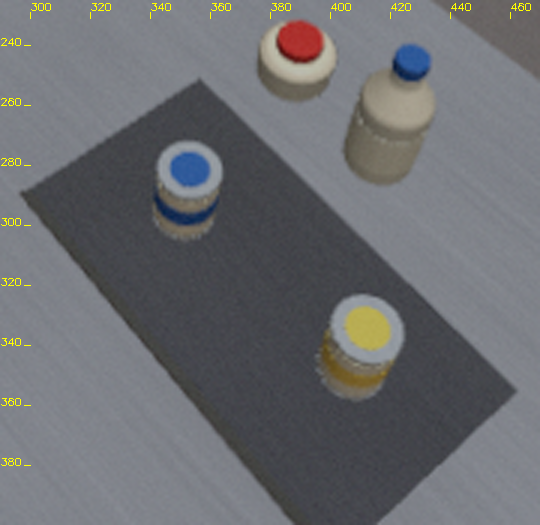

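```bash
cat > h.py <<'E'
import numpy as np,cv2
from scipy.optimize import least_squares
def proj(c,X,R=None,t=None):
    R=c['R'] if R is None else R; t=c['t'] if t is None else t
    X=np.atleast_2d(X); p=X@R.T+t; s=p[:,:2]/p[:,2:]; r2=(s**2).sum(1,keepdims=True)
    f=c['frame'].shape[0]/2/np.tan(np.radians(c['vfov'])/2)
    return s*(1+c['k1']*r2)*f+[c['cx'],c['cy']]
def onplane(c,uv,z,R=None,t=None):
    def f(q): return (proj(c,[[q[0],q[1],z]],R,t)-uv).ravel()
    return least_squares(f,[0.5,0.0]).x
def wristRt(c,o):
    T=np.eye(4);T[:3,:3]=o['orientation'];T[:3,3]=o['tcp_pos']
    M=np.linalg.inv(T@c['tool_from_camera']); return M[:3,:3],M[:3,3]
def blob(fr,lo,hi,roi=None):
    hsv=cv2.cvtColor(fr,cv2.COLOR_RGB2HSV); m=cv2.inRange(hsv,np.array(lo),np.array(hi))
    if roi: k=np.zeros_like(m);x0,y0,x1,y1=roi;k[y0:y1,x0:x1]=1;m=m*k
    n,l,s,ce=cv2.connectedComponentsWithStats(m); return [(tuple(ce[i].round(1)),int(s[i,4])) for i in range(1,n) if s[i,4]>15]
E
python3 - <<'E'
from bench import robot
from h import *
sc=robot.camera('scene'); si=robot.camera('side')
for n,c in(('sc',sc),('si',si)): print(n,-c['R'].T@c['t'])
Y=([18,150,120],[35,255,255]);B=([100,150,120],[125,255,255])
print(blob(sc['frame'],*Y,(225,140,355,230)),blob(sc['frame'],*B,(260,140,355,230)))
print(blob(si['frame'],*Y,(290,225,470,400)),blob(si['frame'],*B,(330,225,400,400)))
for nm,a,b in(('yel',(278.9,157),(412.3,334.3)),('blu',(304.8,179.5),(353.3,281.3))):
    print(nm,onplane(sc,a,.073),onplane(si,b,.073))
print('timer',onplane(sc,(254.5,204),.055),onplane(si,(390,238.5),.055))
print('sani',onplane(sc,(242,160),.15),onplane(si,(427,244.5),.15))
print('sheet scene',[onplane(sc,p,.003).round(3) for p in ((299.5,157.5),(347.5,205),(286.5,223),(249,169))])
print('sheet side',[onplane(si,p,.003).round(3) for p in ((297.5,289),(356.5,251.5),(462,355))])
obs=[(sc,(335.8,317),'F+',.0),(sc,(338.5,245.5),'F+',.209),(sc,(316.5,219.5),'F-',.209),(sc,(432.8,277.5),'B+',0),(sc,(449.5,206.5),'B+',.216),(sc,(420,187.5),'B-',.216),
 (si,(235.6,229.4),'B-',0),(si,(219,209.8),'B+',0),(si,(308.8,189.2),'F-',0),(si,(308.6,140.6),'F-',.209),(si,(289.6,127),'F+',.209),(si,(224.6,176.8),'B-',.216),(si,(207.4,158.8),'B+',.216)]
def res(q,full=False):
    x,y,th,bx,sg=q[0],q[1],q[2],q[3],S
    o=[]
    for c,uv,k,z in obs:
        lx=-.135 if k[0]=='F' else bx; ly=(.05 if k[1]=='+' else -.05)*sg
        X=[x+np.cos(th)*lx-np.sin(th)*ly,y+np.sin(th)*lx+np.cos(th)*ly,max(z,.006)]
        o.append((proj(c,[X])-uv)[0])
    return np.array(o).ravel()
for S in(1,-1):
  for t0 in np.arange(-3,3.1,1):
    r=least_squares(res,[.5,-.1,t0,.14],loss='soft_l1')
    if r.cost<200: print(S,r.x,r.cost); last=r
print(res(last.x).round(1).reshape(-1,2))
E
```

```text
sc [1.02922016 0.7407935  0.66615809]
si [ 0.11114163 -0.5307826   0.92623592]
[((np.float64(278.4), np.float64(156.7)), 27), ((np.float64(278.8), np.float64(168.4)), 74)] [((np.float64(304.5), np.float64(179.1)), 36), ((np.float64(303.8), np.float64(192.3)), 46)]
[] [((np.float64(352.7), np.float64(281.0)), 103)]
yel [ 0.53991531 -0.38582721] [ 0.54049609 -0.38807475]
blu [ 0.53526069 -0.19947306] [ 0.53630573 -0.202317  ]
timer [ 0.71903313 -0.16714246] [ 0.71911132 -0.16379839]
sani [ 0.7098925  -0.27218817] [ 0.70829626 -0.27521907]
sheet scene [array([ 0.412, -0.477]), array([ 0.435, -0.099]), array([ 0.648, -0.103]), array([ 0.622, -0.478])]
sheet side [array([ 0.442, -0.096]), array([ 0.647, -0.111]), array([ 0.625, -0.488])]
1 [ 0.84047387  0.21180802 -0.04350851 -0.40957528] 14.14145808761211
1 [ 0.84047386  0.21180801 -0.04350853 -0.40957527] 14.141458087613909
1 [ 0.84047387  0.21180802 -0.04350852 -0.40957527] 14.141458087613508
-1 [ 0.57072938  0.22355161 -3.18510119  0.13957527] 14.141458087615057
-1 [ 0.57072938  0.22355161 -3.18510116  0.13957528] 14.141458087612218
-1 [0.57072938 0.22355161 3.09808415 0.13957528] 14.141458087612202
-1 [0.57072938 0.22355161 3.09808414 0.13957528] 14.141458087612184
[[-0.8 -0.2]
 [ 0.6 -1.8]
 [-1.1 -2.8]
 [-0.4  0.1]
 [-0.4 -0.3]
 [-1.  -2.1]
 [-0.5 -0.7]
 [-0.5 -1. ]
 [-0.4 -0.6]
 [-0.1 -1.6]
 [-1.4 -4.5]
 [-0.4  0.4]
 [-1.5 -1.8]]
```

```bash
python3 -m jog '{"xyz":[[-0.6,-0.82,-0.4],[-0.6,-0.82,-0.4],[-0.6,-0.82,-0.4],[-0.6,-0.82,-0.4],[-0.6,-0.82,-0.4],[-0.6,-0.82,-0.4],[-0.6,-0.82,-0.4],[-0.6,-0.82,-0.4]],"turn":[0.38,0.38,0.38,0.38,0.38,0.38,0.38,0.38],"jaw":[0,0,0,0,0,0,0,0]}'
```

```text
time: 1.05
tcp_pos: [0.3245, 0.339, 0.3062]
orientation: [[0.068, 0.998, 0.0], [0.998, -0.068, 0.002], [0.002, 0.0, -1.0]]
ft_force: [-0.3, -0.4, -0.4]
grip_width: 0.0937
```

```bash
python3 -m jog '{"xyz":[[-0.95,0.35,0],[-0.95,0.35,0],[-0.95,0.35,0],[-0.95,0.35,0],[-0.95,0.35,0]],"turn":[0,0,0,0,0],"jaw":[0,0,0,0,0]}'; python3 -m jog '{"xyz":[[-0.95,0.35,0],[-0.95,0.35,0],[-0.95,0.35,0],[-0.95,0.35,0],[-0.95,0.35,0]],"turn":[0,0,0,0,0],"jaw":[0,0,0,0,0]}'; python3 - <<'E'
from bench import robot
from h import *
o=robot.get_obs(); c=robot.camera('wrist'); print(o['tcp_pos'],o['joint_pos'].round(2))
cv2.imwrite('pics/w1.png',c['frame'][:,:,::-1])
R,t=wristRt(c,o)
print('pred yel',proj(c,[[.540,-.387,.073]],R,t),'blu',proj(c,[[.536,-.201,.073]],R,t))
for nm,lo,hi in(('y',[18,120,100],[35,255,255]),('b',[100,130,100],[125,255,255])):
    for ce,a in blob(c['frame'],lo,hi): print(nm,ce,a,onplane(c,ce,.073,R,t))
E
```

```text
time: 1.55
tcp_pos: [0.3965, 0.0987, 0.3058]
orientation: [[0.059, 0.998, 0.001], [0.998, -0.059, 0.001], [0.001, 0.001, -1.0]]
ft_force: [1.6, 0.7, -0.6]
grip_width: 0.0938
time: 2.05
tcp_pos: [0.469, -0.1407, 0.3056]
orientation: [[0.059, 0.998, 0.001], [0.998, -0.059, 0.0], [0.0, 0.001, -1.0]]
ft_force: [0.7, 0.7, -0.1]
grip_width: 0.094
[ 0.4689699  -0.14066079  0.30561173] [-0.23  0.33  0.64  1.82 -0.23  1.06  0.43]
pred yel [[377.78205982 347.00912194]] blu [[373.31024497 223.67772483]]
y (np.float64(536.0), np.float64(335.5)) 286 [ 0.77460633 -0.38831116]
y (np.float64(100.0), np.float64(339.5)) 239 [ 0.13406473 -0.35722819]
y (np.float64(377.2), np.float64(351.3)) 157 [ 0.53912181 -0.3943008 ]
b (np.float64(372.5), np.float64(223.0)) 523 [ 0.53497711 -0.20002927]
```

View pics/w1.png

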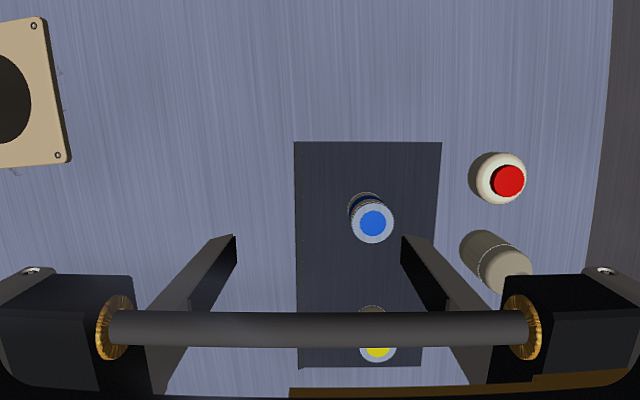

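```bash
python3 - <<'E'
from bench import robot
from h import *
o=robot.get_obs(); c=robot.camera('wrist'); R,t=wristRt(c,o)
for p in((294,142),(442,142),(298,368),(421,366)): print(p,onplane(c,p,.003,R,t))
E
python3 -m jog '{"xyz":[[-0.95,0.35,0],[-0.95,0.35,0],[-0.95,0.35,0],[-0.95,0.35,0],[-0.95,0.35,0]],"turn":[0,0,0,0,0],"jaw":[0,0,0,0,0]}'
```

```text
(294, 142) [ 0.43992942 -0.10918655]
(442, 142) [ 0.65026022 -0.12307528]
(298, 368) [ 0.41259355 -0.4910185 ]
(421, 366) [ 0.62590565 -0.50476005]
time: 2.65
tcp_pos: [0.5418, -0.3788, 0.3052]
orientation: [[0.059, 0.998, 0.0], [0.998, -0.059, 0.001], [0.001, 0.0, -1.0]]
ft_force: [1.7, -0.2, 0.0]
grip_width: 0.0939
```

```bash
python3 -m jog '{"xyz":[[-0.037,-0.007,0.2],[-0.037,-0.007,0.4],[-0.037,-0.007,0.6],[-0.037,-0.007,0.8],[-0.037,-0.007,0.9],[-0.037,-0.007,1.0],[-0.037,-0.007,1.0]],"turn":[0,0,0,0,0,0,0],"jaw":[0,0,0,0,0,0,0]}'; python3 -m jog '{"xyz":[[0,0,0.036],[0,0,0.036],[0,0,0.036],[0,0,0.036],[0,0,0.036],[0,0,0.036],[0,0,0.036],[0,0,0.036]],"turn":[0,0,0,0,0,0,0,0],"jaw":[0,0.5,0.5,0.5,0.5,0.5,0.5,0.5]}' 8; python3 - <<'E'
from bench import robot
from h import *
c=robot.camera('side');cv2.imwrite('pics/s2.png',c['frame'][200:400,250:550,::-1].repeat(2,0).repeat(2,1))
E
```

```text
time: 3.35
tcp_pos: [0.5368, -0.3842, 0.0517]
orientation: [[0.059, 0.998, -0.006], [0.998, -0.059, 0.005], [0.005, -0.006, -1.0]]
ft_force: [0.0, 0.2, -0.1]
grip_width: 0.094
time: 4.15
tcp_pos: [0.5392, -0.3876, 0.047]
orientation: [[0.06, 0.998, 0.001], [0.998, -0.06, -0.001], [-0.0, 0.001, -1.0]]
ft_force: [1.2, 0.7, 3.2]
grip_width: 0.0538
```

View pics/s2.png

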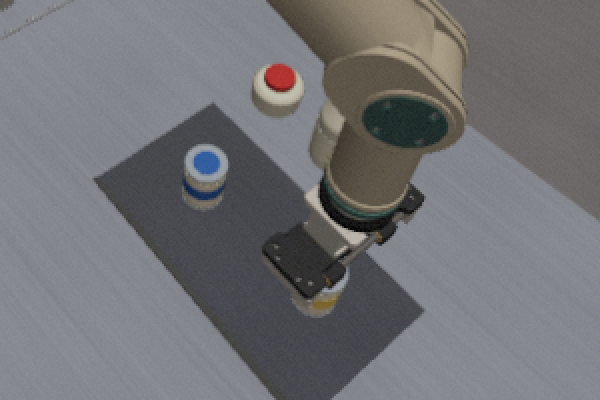

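```bash
python3 -m jog '{"xyz":[[0,0,-0.2],[0,0,-0.4],[0.2,-0.1,-0.4],[0.4,-0.2,-0.4],[0.6,-0.3,-0.4],[0.8,-0.36,-0.4],[0.8,-0.36,-0.4]],"turn":[0,0,0,0,0,0,0],"jaw":[0.5,0.5,0.5,0.5,0.5,0.5,0.5]}' 20; python3 -m jog '{"xyz":[[0.2,0,0],[0.4,0,0],[0.49,0,0],[0.49,0,0.2],[0.49,0,0.3],[0.49,0,0.36],[0.49,0,0.38],[0.49,0,0.38]],"turn":[0,0,0,0,0,0,0,0],"jaw":[0.5,0.5,0.5,0.5,0.5,0.5,0.5,0.5]}'; python3 - <<'E'
from bench import robot
from h import *
c=robot.camera('side');cv2.imwrite('pics/s3.png',c['frame'][150:350,200:500,::-1].repeat(2,0).repeat(2,1))
E
```

```text
time: 4.9
tcp_pos: [0.4576, -0.1763, 0.1455]
orientation: [[0.056, 0.998, -0.005], [0.998, -0.056, 0.005], [0.005, -0.005, -1.0]]
ft_force: [0.5, -0.2, -2.1]
grip_width: 0.0537
time: 5.7
tcp_pos: [0.4673, -0.0602, 0.0509]
orientation: [[0.06, 0.998, -0.002], [0.998, -0.06, 0.0], [-0.0, -0.002, -1.0]]
ft_force: [0.3, -0.2, -2.0]
grip_width: 0.0533
```

View pics/s3.png

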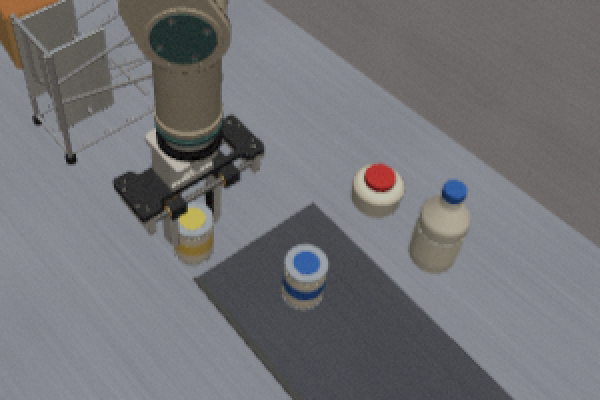

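```bash
python3 -m jog '{"xyz":[[0,0,0.012],[0,0,0.024],[0,0,0.024],[-0.02,0,0.024],[-0.04,0,0.024],[-0.052,0,0.024],[-0.064,0,0.024],[-0.076,0,0.024],[-0.088,0,0.022],[-0.088,0,0.022]],"turn":[0,0,0,0,0,0,0,0,0,0],"jaw":[0.5,0.5,0.5,0.5,0.5,0.5,0.5,0.5,0.5,0.5]}' 6; python3 - <<'E'
from bench import robot
from h import *
for n,s in(('side',(slice(150,350),slice(200,500))),('scene',(slice(100,300),slice(220,520)))):
    c=robot.camera(n);cv2.imwrite(f'pics/{n}4.png',c['frame'][s][:,:,::-1].repeat(2,0).repeat(2,1))
E
```

```text
time: 6.75
tcp_pos: [0.4669, -0.082, 0.0463]
orientation: [[0.06, 0.998, 0.001], [0.998, -0.06, 0.001], [0.001, 0.001, -1.0]]
ft_force: [0.0, 3.2, 5.4]
grip_width: 0.0541
```

View pics/side4.png

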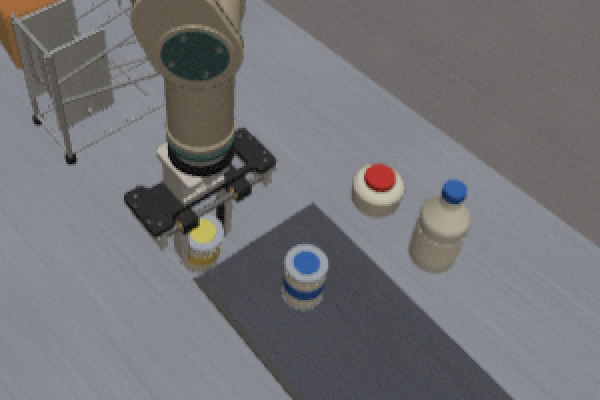

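View pics/scene4.png

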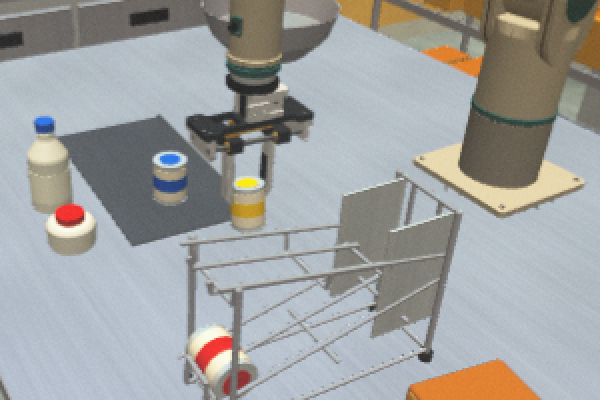

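```bash
python3 -m jog '{"xyz":[[-0.023,0,-0.012],[-0.046,0,-0.022],[-0.078,0,-0.027],[-0.11,0,-0.028],[-0.142,0,-0.024],[-0.174,0,-0.016],[-0.174,0,-0.016]],"turn":[0,0,0,0,0,0,0],"jaw":[0.5,0.5,0.5,0.5,0.5,0.5,0.5]}' 6; python3 - <<'E'
from bench import robot
from h import *
for n,s in(('side',(slice(150,350),slice(200,500))),('scene',(slice(100,300),slice(220,520)))):
    c=robot.camera(n);cv2.imwrite(f'pics/{n}5.png',c['frame'][s][:,:,::-1].repeat(2,0).repeat(2,1))
E
```

```text
time: 7.55
tcp_pos: [0.464, -0.1277, 0.0499]
orientation: [[0.062, 0.998, 0.001], [0.998, -0.062, -0.002], [-0.002, 0.001, -1.0]]
ft_force: [-0.4, -0.9, 2.8]
grip_width: 0.0541
```

View pics/side5.png

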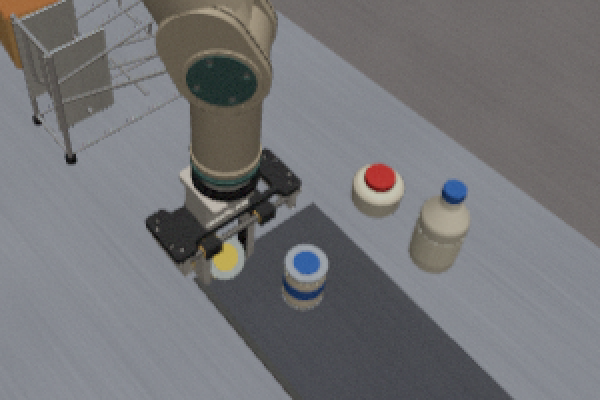

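View pics/scene5.png

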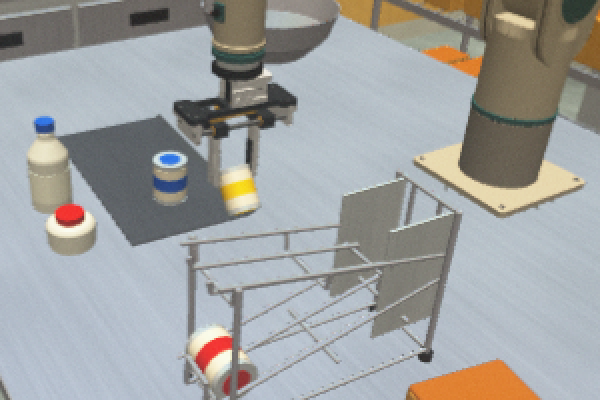

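```bash
python3 -m jog '{"xyz":[[-0.03,0,0.012],[-0.058,0,0.028],[-0.082,0,0.048],[-0.106,0,0.07],[-0.126,0,0.098],[-0.142,0,0.123],[-0.142,0,0.123]],"turn":[0,0,0,0,0,0,0],"jaw":[0.5,0.5,0.5,0.5,0.5,0.5,0.5]}' 6; python3 - <<'E'
from bench import robot
from h import *
for n,s in(('side',(slice(150,350),slice(200,500))),('scene',(slice(100,300),slice(220,520)))):
    c=robot.camera(n);cv2.imwrite(f'pics/{n}6.png',c['frame'][s][:,:,::-1].repeat(2,0).repeat(2,1))
E
```

```text
time: 8.35
tcp_pos: [0.4613, -0.1611, 0.0181]
orientation: [[0.061, 0.998, -0.002], [0.998, -0.061, 0.001], [0.001, -0.002, -1.0]]
ft_force: [-0.5, -0.8, 0.2]
grip_width: 0.054
```

View pics/side6.png

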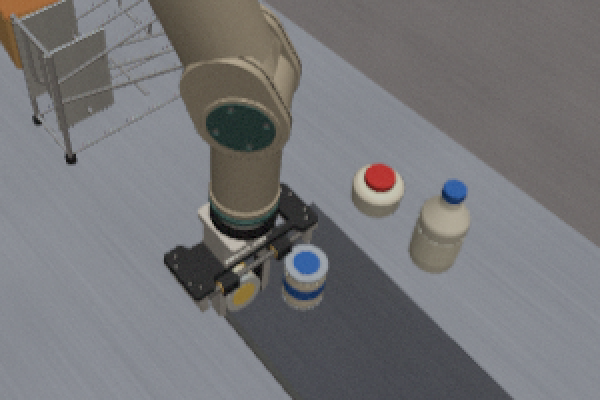

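View pics/scene6.png

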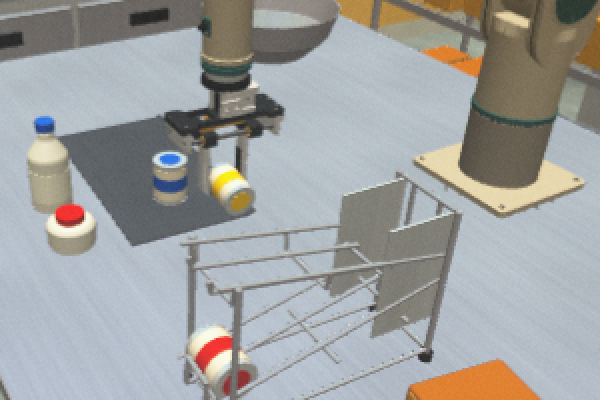

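```bash
python3 -m jog '{"xyz":[[0,0,0],[0,0,0],[0,0,0],[0,0,0],[0,0,-0.15],[0,0,-0.3],[0,0,-0.5],[0,0,-0.6]],"turn":[0,0,0,0,0,0,0,0],"jaw":[0.4,0.36,0.3,0.3,0.3,0.3,0.3,0]}' 6; python3 - <<'E'
from bench import robot
from h import *
for n,s in(('side',(slice(150,350),slice(200,500))),('scene',(slice(100,300),slice(220,520)))):
    c=robot.camera(n);cv2.imwrite(f'pics/{n}7.png',c['frame'][s][:,:,::-1].repeat(2,0).repeat(2,1))
E
```

```text
time: 9.25
tcp_pos: [0.4631, -0.1615, 0.1725]
orientation: [[0.06, 0.998, 0.004], [0.998, -0.06, -0.001], [-0.001, 0.004, -1.0]]
ft_force: [1.1, -0.2, 0.8]
grip_width: 0.0709
```

View pics/side7.png

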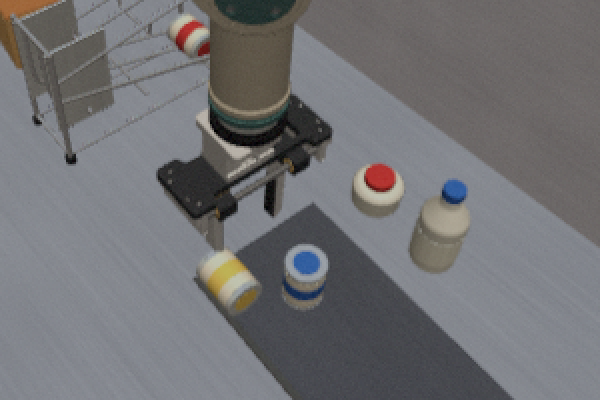

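View pics/scene7.png

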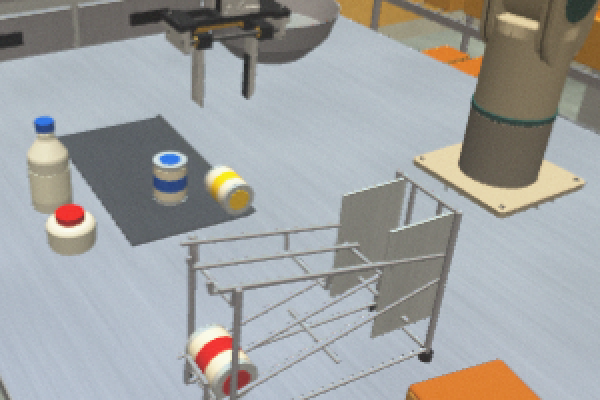

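```bash
python3 - <<'E'
from bench import robot
from h import *
o=robot.get_obs(); print(o['joint_pos'].round(2))
si=robot.camera('side')
sc=robot.camera('scene')
print(onplane(si,(200+231/2,150+280/2),.03),onplane(sc,(220+229.5/2,100+189/2),.03))
E
python3 -m jog '{"xyz":[[0,0,0],[0,0,0],[0,0,0],[0,0,0],[0,0,0],[0,0,0],[0,0,0],[0,0,0],[0,0,0],[0,0,0]],"turn":[-0.48,-0.48,-0.48,-0.48,-0.48,-0.48,-0.48,-0.48,-0.48,-0.48],"jaw":[0,0,0,0,0,0,0,0,0,0]}'
python3 - <<'E'
from bench import robot
from h import *
o=robot.get_obs(); print(o['joint_pos'].round(2)); c=robot.camera('wrist')
cv2.imwrite('pics/w8.png',c['frame'][:,:,::-1])
E
```

```text
[-0.13  0.51  0.6   2.   -0.42  0.74  0.66]
[ 0.46594752 -0.14128424] [ 0.46087569 -0.13585266]
time: 10.45
tcp_pos: [0.4607, -0.1602, 0.1674]
orientation: [[-0.992, 0.124, -0.004], [0.124, 0.992, 0.002], [0.004, 0.001, -1.0]]
ft_force: [-0.3, 1.3, 0.0]
grip_width: 0.0942
[ 0.17  0.46  0.15  2.   -0.1   0.69  1.83]
```

View pics/w8.png

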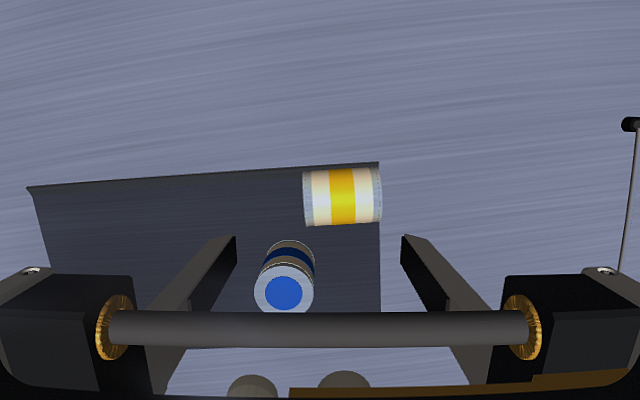

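```bash
cat >> h.py <<'E'
def fitcan(c,corners,z,R,t,g):
    D=np.array([[-1,-1],[1,-1],[1,1],[-1,1]])
    th=np.linspace(0,2*np.pi,73)
    def f(q):
        a=np.array([np.cos(q[2]),np.sin(q[2]),0]);n=np.array([-a[1],a[0],0])
        P=np.vstack([[q[0],q[1],z]+s*.035*a+.027*(np.cos(th)[:,None]*n+np.sin(th)[:,None]*np.array([0,0,1])) for s in(-1,1)])
        p=proj(c,P,R,t)
        return np.concatenate([p[np.argmax(p@d)]-k for d,k in zip(D,corners)])
    r=least_squares(f,g,diff_step=1e-3,loss='soft_l1'); return r.x,r.fun.round(1)
E
python3 - <<'E'
from bench import robot
from h import *
o=robot.get_obs(); c=robot.camera('wrist');R,t=wristRt(c,o)
print(o['tcp_pos'],o['orientation'].round(3))
for g in ((.463,-.138,1.5),(.46,-.14,1.6)):
    q,r=fitcan(c,[(303,171),(380,165),(382,221),(306,226)],.03,R,t,g); print(q,np.degrees(q[2]),r)
    v=o['orientation'].T@(np.array([q[0],q[1],.027])-o['tcp_pos']); print('shift tool',v/.25)
E
```

```text
[ 0.46075109 -0.16030152  0.16753066] [[-0.993  0.119 -0.003]
 [ 0.119  0.993  0.002]
 [ 0.003  0.001 -1.   ]]
[ 0.46182335 -0.13633225  1.52546523] 87.40271930005011 [ 0.7 -0.8 -1.9  0.5 -0.6 -0.2  1.8  0.3]
shift tool [0.00523989 0.09495946 0.56227034]
[ 0.46182335 -0.13633225  1.52546531] 87.40272403277241 [ 0.7 -0.8 -1.9  0.5 -0.6 -0.2  1.8  0.3]
shift tool [0.00523989 0.09495946 0.56227034]
```

```bash
python3 -m jog '{"xyz":[[0.005,0.095,0.1],[0.005,0.095,0.25],[0.005,0.095,0.4],[0.005,0.095,0.5],[0.005,0.095,0.56],[0.005,0.095,0.56],[0.005,0.095,0.56],[0.005,0.095,0.56],[0.005,0.095,0.56],[0.005,0.095,0.56]],"turn":[-0.023,-0.023,-0.023,-0.023,-0.023,-0.023,-0.023,-0.023,-0.023,-0.023],"jaw":[0,0,0,0,0,0,0.3,0.35,0.35,0.35]}' 15; python3 -m jog '{"xyz":[[0,0,0],[0,0,-0.2],[0,0,-0.4],[0,0,-0.6],[0,0,-0.8],[0,0,-1.0],[0,0,-1.0],[0,0,-1.0]],"turn":[0,0,0,0,0,0,0,0],"jaw":[0.35,0.35,0.35,0.35,0.35,0.35,0.35,0.35]}' 15;python3 - <<'E'
from bench import robot
from h import *
print(robot.get_obs()['joint_pos'].round(2))
c=robot.camera('side');cv2.imwrite('pics/s9.png',c['frame'][:,:,::-1])
c=robot.camera('wrist');cv2.imwrite('pics/w9.png',c['frame'][:,:,::-1])
E
```

```text
time: 11.55
tcp_pos: [0.4645, -0.1374, 0.0301]
orientation: [[-0.998, 0.059, 0.002], [0.059, 0.998, -0.001], [-0.002, -0.0, -1.0]]
ft_force: [-0.1, -1.7, 2.3]
grip_width: 0.0702
time: 12.35
tcp_pos: [0.4637, -0.1369, 0.2797]
orientation: [[-0.998, 0.058, 0.001], [0.058, 0.998, 0.0], [-0.001, 0.0, -1.0]]
ft_force: [-0.5, -0.4, -3.0]
grip_width: 0.0699
[ 0.1   0.3   0.17  1.87 -0.06  0.97  1.81]
```

View pics/s9.png

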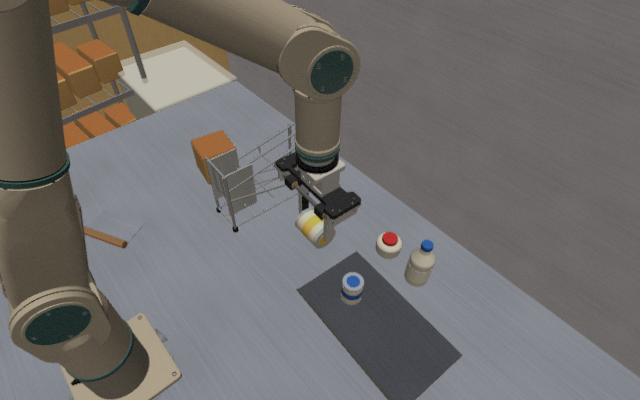

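View pics/w9.png

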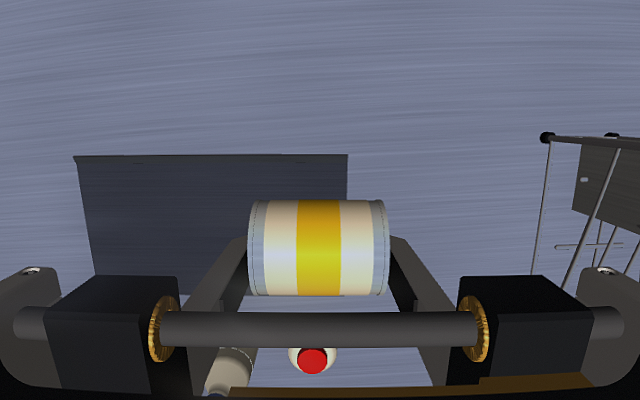

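```bash
python3 -m jog '{"xyz":[[-0.1,0.15,-0.1],[-0.2,0.3,-0.2],[-0.3,0.45,-0.2],[-0.3,0.6,-0.2],[-0.3,0.75,-0.2]],"turn":[-0.005,-0.005,-0.005,-0.005,-0.005],"jaw":[0.35,0.35,0.35,0.35,0.35]}' 15; python3 -m jog '{"xyz":[[-0.1,0.15,0],[-0.2,0.3,0],[-0.3,0.45,0],[-0.344,0.6,0],[-0.344,0.71,0],[-0.344,0.71,0],[-0.344,0.71,0]],"turn":[0,0,0,0,0,0,0],"jaw":[0.35,0.35,0.35,0.35,0.35,0.35,0.35]}' 15;python3 - <<'E'
from bench import robot
from h import *
c=robot.camera('scene');cv2.imwrite('pics/sc10.png',c['frame'][100:350,200:520,::-1].repeat(2,0).repeat(2,1))
o=robot.get_obs();c=robot.camera('wrist');cv2.imwrite('pics/w10.png',c['frame'][:,:,::-1])
print(o['tcp_pos'],o['orientation'].round(3))
R,t=wristRt(c,o); th=3.098
def rk(x,y,z): return [.5707+np.cos(th)*x-np.sin(th)*y,.2236+np.sin(th)*x+np.cos(th)*y,z]
for y in(.05,-.05): print(y,proj(c,[rk(.14,y,.219),rk(.053,y,.212)],R,t).round(0).tolist())
E
```

```text
time: 12.95
tcp_pos: [0.5489, 0.0472, 0.3263]
orientation: [[-0.999, 0.043, -0.005], [0.043, 0.999, -0.001], [0.005, -0.001, -1.0]]
ft_force: [0.5, -0.1, -2.6]
grip_width: 0.0701
time: 13.65
tcp_pos: [0.642, 0.2194, 0.3259]
orientation: [[-0.999, 0.041, -0.005], [0.041, 0.999, -0.002], [0.005, -0.003, -1.0]]
ft_force: [-0.0, -0.7, -2.6]
grip_width: 0.0702
[0.64246042 0.21798397 0.32676637] [[-0.999  0.043 -0.004]
 [ 0.043  0.999 -0.003]
 [ 0.004 -0.003 -1.   ]]
0.05 [[256.0, -64.0], [260.0, 55.0]]
-0.05 [[387.0, -64.0], [382.0, 55.0]]
```

View pics/sc10.png

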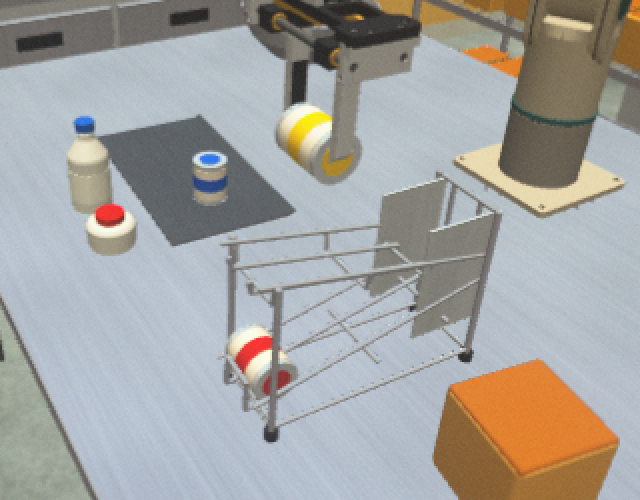

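View pics/w10.png

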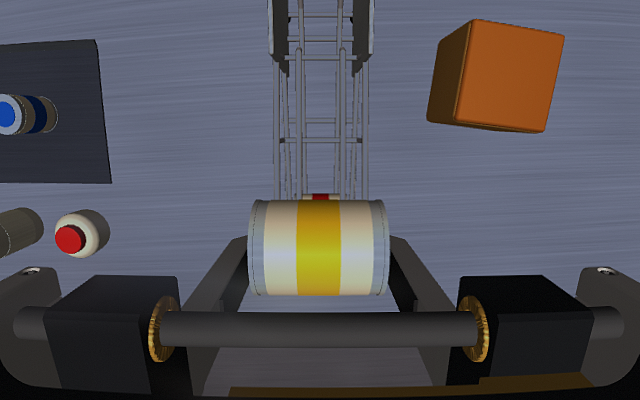

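```bash
python3 -m jog '{"xyz":[[-0.013,0.01,0.1],[-0.013,0.01,0.2],[-0.013,0.01,0.3],[-0.013,0.01,0.38],[-0.013,0.01,0.42],[-0.013,0.01,0.44],[-0.013,0.01,0.44],[-0.013,0.01,0.44]],"turn":[0,0,0,0,0,0,0,0],"jaw":[0.35,0.35,0.35,0.35,0.35,0.35,0.35,0.35]}' 15;python3 - <<'E'
from bench import robot
from h import *
c=robot.camera('scene');cv2.imwrite('pics/sc11.png',c['frame'][150:320,290:470,::-1].repeat(3,0).repeat(3,1))
o=robot.get_obs();c=robot.camera('wrist');cv2.imwrite('pics/w11.png',c['frame'][:,:,::-1])
print(o['tcp_pos'],o['ft_force'])
E
```

```text
time: 14.55
tcp_pos: [0.6472, 0.2216, 0.2203]
orientation: [[-0.999, 0.043, 0.002], [0.043, 0.999, 0.001], [-0.002, 0.001, -1.0]]
ft_force: [0.3, 0.1, -1.0]
grip_width: 0.0699
[0.6472392 0.2217348 0.2204736] [ 0.13461117  0.40363975 -2.2558235 ]
```

View pics/sc11.png

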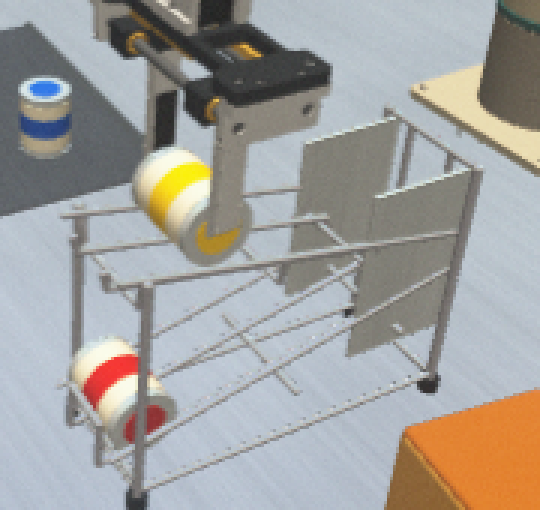

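View pics/w11.png

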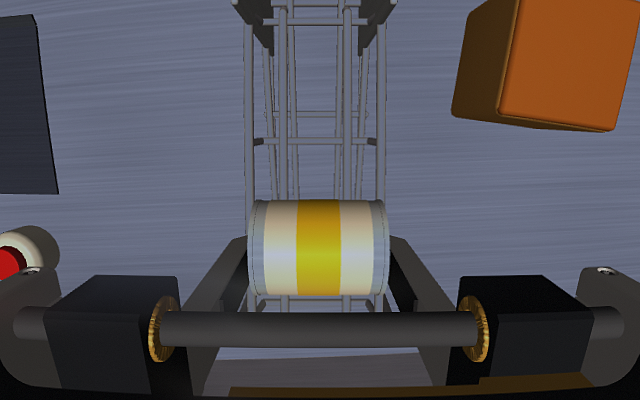

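```bash
python3 -m jog '{"xyz":[[0,-0.009,0],[0,-0.009,0.02],[0,-0.009,0.036],[0,-0.009,0.044],[0,-0.009,0.048],[0,-0.009,0.052],[0,-0.009,0.052],[0,-0.009,0.052]],"turn":[0,0,0,0,0,0,0,0],"jaw":[0.35,0.35,0.35,0.35,0.35,0.35,0.35,0.35]}' 15;python3 - <<'E'
from bench import robot
from h import *
c=robot.camera('scene');cv2.imwrite('pics/sc12.png',c['frame'][150:320,290:470,::-1].repeat(3,0).repeat(3,1))
o=robot.get_obs();c=robot.camera('wrist');cv2.imwrite('pics/w12.png',c['frame'][:,:,::-1])
print(o['tcp_pos'],o['ft_force'])
E
```

```text
time: 15.45
tcp_pos: [0.6465, 0.2195, 0.2063]
orientation: [[-0.999, 0.043, 0.0], [0.043, 0.999, 0.0], [-0.0, 0.0, -1.0]]
ft_force: [-0.3, 0.6, -2.4]
grip_width: 0.0701
[0.6465002  0.21948147 0.20634808] [-0.15739382  0.22182425 -2.00432891]
```

View pics/sc12.png

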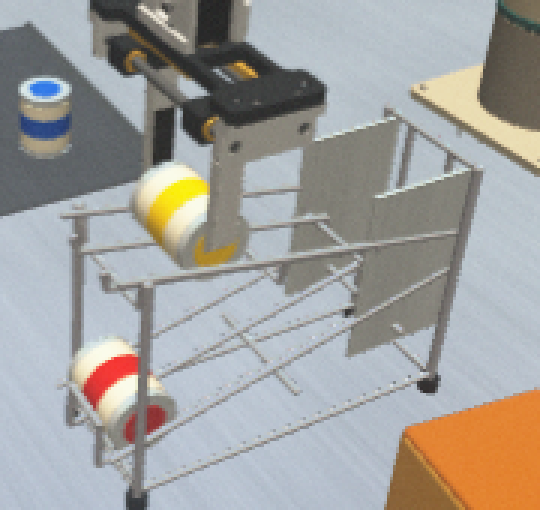

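View pics/w12.png

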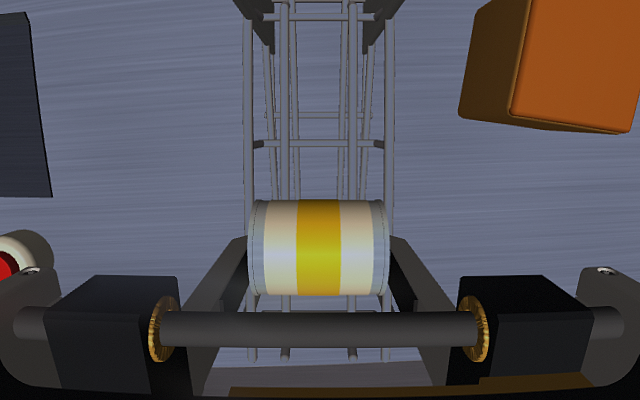

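```bash
python3 -m jog '{"xyz":[[0,0,0.004],[0,0,0.004],[0,0,0.008],[0,0,0.008]],"turn":[0,0,0,0],"jaw":[0.35,0.35,0.35,0.35]}' 15;python3 -c "
from bench import robot
for i in range(1): o=robot.get_obs(); print(o['tcp_pos'],o['ft_force'])"
```

```text
time: 15.95
tcp_pos: [0.6467, 0.2195, 0.2054]
orientation: [[-0.999, 0.043, 0.001], [0.043, 0.999, 0.0], [-0.001, 0.001, -1.0]]
ft_force: [-1.2, -0.1, 4.2]
grip_width: 0.0696
[0.6466933  0.21949308 0.20537923] [-1.21846458 -0.0993454   4.20932379]
```

```bash
python3 -m jog '{"xyz":[[0,0,0],[0,0,0],[0,0,0],[0,0,0],[0,0,0],[0,0,0],[0,0,0]],"turn":[0,0,0,0,0,0,0],"jaw":[0.35,0.35,0.35,0.15,0,0,0]}' 15;python3 - <<'E'
from bench import robot
from h import *
c=robot.camera('scene');cv2.imwrite('pics/sc13.png',c['frame'][150:320,290:470,::-1].repeat(3,0).repeat(3,1))
E
python3 -m jog '{"xyz":[[0,0,0],[0,0,-0.1],[0,0,-0.25],[0,0,-0.4],[0,0,-0.5],[0,0,-0.5],[0,0,-0.5]],"turn":[0,0,0,0,0,0,0],"jaw":[0,0,0,0,0,0,0]}' ;python3 - <<'E'
from bench import robot
from h import *
c=robot.camera('scene');cv2.imwrite('pics/sc14.png',c['frame'][150:320,290:470,::-1].repeat(3,0).repeat(3,1))
E
```

```text
time: 16.65
tcp_pos: [0.6464, 0.2195, 0.2039]
orientation: [[-0.999, 0.043, -0.0], [0.043, 0.999, -0.0], [0.0, -0.0, -1.0]]
ft_force: [0.8, -1.0, 0.1]
grip_width: 0.0933
time: 17.4
tcp_pos: [0.6463, 0.2194, 0.329]
orientation: [[-0.999, 0.043, 0.0], [0.043, 0.999, 0.0], [-0.0, 0.0, -1.0]]
ft_force: [-0.3, -0.4, -0.2]
grip_width: 0.0943
```

View pics/sc13.png

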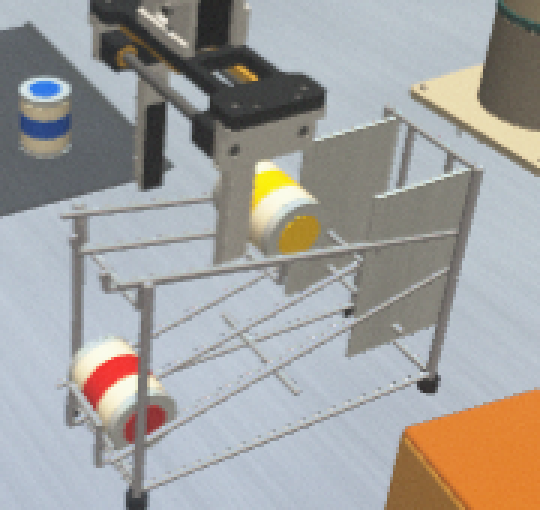

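View pics/sc14.png

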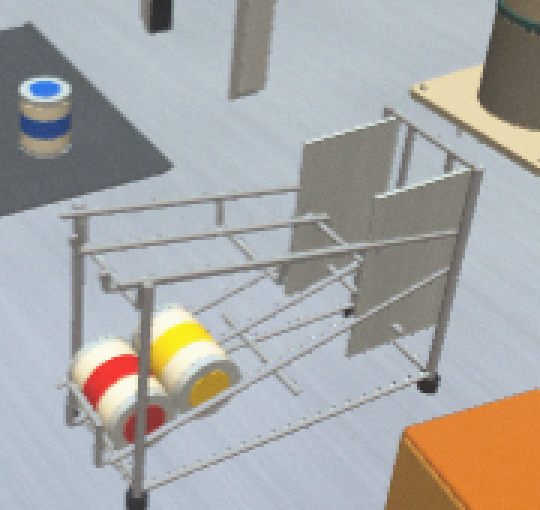

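```bash
python3 -m jog '{"xyz":[[0.05,-0.18,0],[0.1,-0.36,0],[0.15,-0.54,0],[0.186,-0.72,0],[0.186,-0.85,0],[0.186,-0.85,0]],"turn":[0.22,0.22,0.22,0.22,0.22,0.22],"jaw":[0,0,0,0,0,0]}'; python3 - <<'E'
from bench import robot
from h import *
o=robot.get_obs(); v=o['orientation'].T@(np.array([.535,-.2,.329])-o['tcp_pos']); print(o['tcp_pos'],v/.25,o['joint_pos'].round(2), np.degrees(np.arctan2(o['orientation'][1,1],o['orientation'][0,1])))
E
```

```text
time: 18.05
tcp_pos: [0.5892, 0.0022, 0.328]
orientation: [[-0.735, 0.678, -0.003], [0.678, 0.735, -0.004], [-0.001, -0.005, -1.0]]
ft_force: [0.7, -0.6, 0.7]
grip_width: 0.0939
[0.58924433 0.00223677 0.32799807] [-3.88575338e-01 -7.41956725e-01 -6.14067362e-05] [-0.23  0.44  0.28  1.52 -0.12  1.2   0.89] 47.34327713416483
```

```bash
python3 -m jog '{"xyz":[[-0.1,-0.17,0],[-0.2,-0.34,0],[-0.3,-0.51,0],[-0.389,-0.68,0.1],[-0.389,-0.742,0.2],[-0.389,-0.742,0.2],[-0.389,-0.742,0.2]],"turn":[0.283,0.283,0.283,0.283,0.283,0.283,0.283],"jaw":[0,0,0,0,0,0,0]}'; python3 - <<'E'
from bench import robot
from h import *
o=robot.get_obs(); v=o['orientation'].T@(np.array([.535,-.2,.046])-o['tcp_pos']); print(o['tcp_pos'],v/.25,o['joint_pos'].round(2), np.degrees(np.arctan2(o['orientation'][1,1],o['orientation'][0,1])))
E
```

```text
time: 18.75
tcp_pos: [0.5378, -0.1931, 0.277]
orientation: [[0.053, 0.999, -0.004], [0.999, -0.053, 0.001], [0.001, -0.004, -1.0]]
ft_force: [-0.5, -0.3, 0.6]
grip_width: 0.0942
[ 0.53780602 -0.19312223  0.2769706 ] [-0.02880674 -0.00586322  0.9238925 ] [-0.04  0.49  0.52  1.65 -0.26  1.08  0.5 ] -3.018638867142147
```

```bash
python3 -m jog '{"xyz":[[0,0,0],[0,0,0]],"turn":[0,0],"jaw":[0,0]}'; python3 - <<'E'
from bench import robot
from h import *
o=robot.get_obs(); v=o['orientation'].T@(np.array([.535,-.2,.046])-o['tcp_pos']); print(v/.25)
E
```

```text
time: 18.95
tcp_pos: [0.5395, -0.1927, 0.2791]
orientation: [[0.048, 0.999, 0.0], [0.999, -0.048, 0.0], [0.0, 0.0, -1.0]]
ft_force: [-0.3, 0.2, 0.1]
grip_width: 0.0938
[-0.03036219 -0.01688909  0.93252905]
```

```bash
python3 -m jog '{"xyz":[[-0.03,-0.017,0.2],[-0.03,-0.017,0.4],[-0.03,-0.017,0.6],[-0.03,-0.017,0.8],[-0.03,-0.017,0.9],[-0.03,-0.017,0.934],[-0.03,-0.017,0.934]],"turn":[0.004,0.004,0.004,0.004,0.004,0.004,0.004],"jaw":[0,0,0,0,0,0,0]}'; python3 -m jog '{"xyz":[[0,0,0],[0,0,0],[0,0,0],[0,0,0],[0,0,0],[0,0,0]],"turn":[0,0,0,0,0,0],"jaw":[0.3,0.5,0.5,0.5,0.5,0.5]}' 20; python3 -m jog '{"xyz":[[0,0,-0.2],[0,0,-0.3],[0,0,-0.3]],"turn":[0,0,0],"jaw":[0.5,0.5,0.5]}' 20;python3 - <<'E'
from bench import robot
from h import *
c=robot.camera('side');cv2.imwrite('pics/s15.png',c['frame'][150:350,200:500,::-1].repeat(2,0).repeat(2,1))
o=robot.get_obs(); v=o['orientation'].T@(np.array([.53,-.06,.046])-o['tcp_pos']); print(v/.25)
E
```

```text
time: 19.65
tcp_pos: [0.5343, -0.2006, 0.0452]
orientation: [[0.063, 0.998, -0.001], [0.998, -0.063, 0.001], [0.001, -0.001, -1.0]]
ft_force: [0.4, 0.2, 1.0]
grip_width: 0.0942
time: 20.25
tcp_pos: [0.5347, -0.2011, 0.0461]
orientation: [[0.064, 0.998, 0.001], [0.998, -0.064, -0.0], [-0.0, 0.001, -1.0]]
ft_force: [0.7, 0.6, 3.0]
grip_width: 0.0537
time: 20.55
tcp_pos: [0.5364, -0.2023, 0.1238]
orientation: [[0.065, 0.998, 0.006], [0.998, -0.065, -0.002], [-0.002, 0.006, -1.0]]
ft_force: [1.0, 0.1, -0.9]
grip_width: 0.0535
[ 0.5628334  -0.05735602  0.30280203]
```

View pics/s15.png

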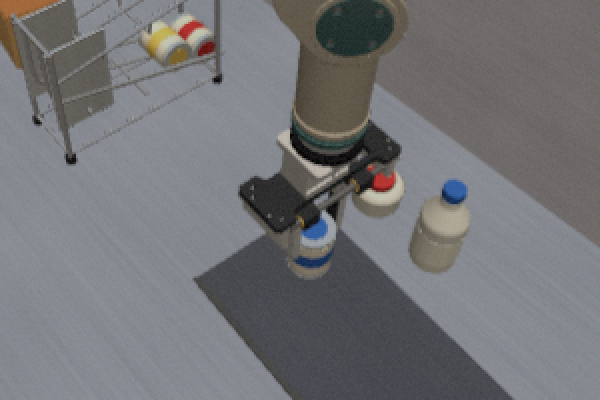

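```bash
python3 -m jog '{"xyz":[[0.2,-0.02,0],[0.38,-0.04,0],[0.5,-0.05,0],[0.56,-0.05,0],[0.56,-0.05,0.15],[0.56,-0.05,0.25],[0.56,-0.05,0.29],[0.56,-0.05,0.305],[0.56,-0.05,0.305]],"turn":[0,0,0,0,0,0,0,0,0],"jaw":[0.5,0.5,0.5,0.5,0.5,0.5,0.5,0.5,0.5]}' 20;  python3 -m jog '{"xyz":[[-0.02,0,0],[-0.04,0,0],[-0.056,0,0],[-0.068,0,0],[-0.08,0,0],[-0.092,0,-0.001],[-0.104,0,-0.003],[-0.104,0,-0.003]],"turn":[0,0,0,0,0,0,0,0],"jaw":[0.5,0.5,0.5,0.5,0.5,0.5,0.5,0.5]}' 6
```

```text
time: 21.5
tcp_pos: [0.5307, -0.0616, 0.0444]
orientation: [[0.066, 0.998, -0.0], [0.998, -0.066, -0.001], [-0.001, -0.0, -1.0]]
ft_force: [0.5, -1.2, -1.3]
grip_width: 0.0536
time: 22.3
tcp_pos: [0.5295, -0.0868, 0.0457]
orientation: [[0.065, 0.998, 0.001], [0.998, -0.065, -0.0], [-0.0, 0.001, -1.0]]
ft_force: [0.5, 2.0, 5.6]
grip_width: 0.0536
```

```bash
python3 -m jog '{"xyz":[[-0.023,0,-0.012],[-0.046,0,-0.022],[-0.078,0,-0.027],[-0.11,0,-0.028],[-0.142,0,-0.024],[-0.174,0,-0.016],[-0.174,0,-0.016]],"turn":[0,0,0,0,0,0,0],"jaw":[0.5,0.5,0.5,0.5,0.5,0.5,0.5]}' 6; python3 - <<'E'
from bench import robot
from h import *
for n,s in(('side',(slice(150,350),slice(200,500))),('scene',(slice(100,300),slice(220,520)))):
    c=robot.camera(n);cv2.imwrite(f'pics/{n}16.png',c['frame'][s][:,:,::-1].repeat(2,0).repeat(2,1))
E
```

```text
time: 23.0
tcp_pos: [0.5263, -0.1323, 0.0493]
orientation: [[0.067, 0.998, 0.001], [0.998, -0.067, -0.002], [-0.001, 0.001, -1.0]]
ft_force: [-0.6, -0.6, 3.4]
grip_width: 0.0534
```

View pics/scene16.png

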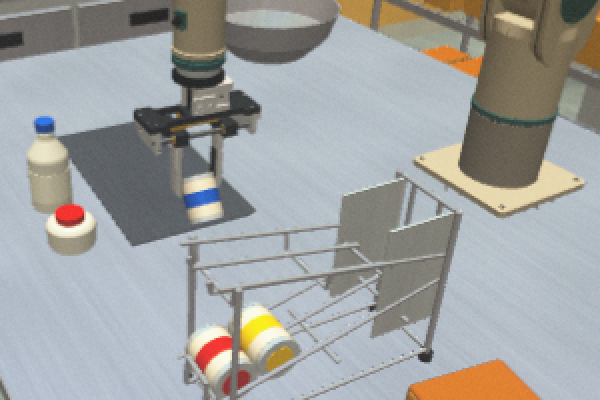

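The blue can, at about (203,198) in the crop, is tilted roughly 40° with its bottom against the sheet edge, as the yellow one was. I'll finish the arc and release.

```bash
python3 -m jog '{"xyz":[[-0.03,0,0.012],[-0.058,0,0.028],[-0.082,0,0.048],[-0.106,0,0.07],[-0.126,0,0.098],[-0.142,0,0.123],[-0.142,0,0.123]],"turn":[0,0,0,0,0,0,0],"jaw":[0.5,0.5,0.5,0.5,0.5,0.5,0.5]}' 6; python3 -m jog '{"xyz":[[0,0,0],[0,0,0],[0,0,0],[0,0,0],[0,0,-0.15],[0,0,-0.3],[0,0,-0.5],[0,0,-0.6]],"turn":[0,0,0,0,0,0,0,0],"jaw":[0.4,0.36,0.3,0.3,0.3,0.3,0.3,0]}' 6
python3 -m jog '{"xyz":[[0,0,0],[0,0,0],[0,0,0],[0,0,0],[0,0,0],[0,0,0],[0,0,0],[0,0,0],[0,0,0],[0,0,0]],"turn":[-0.48,-0.48,-0.48,-0.48,-0.48,-0.48,-0.48,-0.48,-0.48,-0.48],"jaw":[0,0,0,0,0,0,0,0,0,0]}'
python3 - <<'E'
from bench import robot
from h import *
o=robot.get_obs(); print(o['joint_pos'].round(2)); c=robot.camera('wrist')
cv2.imwrite('pics/w17.png',c['frame'][:,:,::-1])
E
```

```text
time: 23.8
tcp_pos: [0.5231, -0.1652, 0.0171]
orientation: [[0.065, 0.998, -0.002], [0.998, -0.065, 0.001], [0.001, -0.002, -1.0]]
ft_force: [0.1, -0.8, 0.1]
grip_width: 0.0539
time: 24.6
tcp_pos: [0.5254, -0.1659, 0.1722]
orientation: [[0.065, 0.998, 0.005], [0.998, -0.065, -0.001], [-0.001, 0.005, -1.0]]
ft_force: [0.6, -0.4, -0.7]
grip_width: 0.0709
time: 25.6
tcp_pos: [0.5239, -0.1651, 0.1686]
orientation: [[-0.992, 0.129, -0.0], [0.129, 0.992, 0.0], [0.0, 0.0, -1.0]]
ft_force: [-0.2, -0.1, -0.1]
grip_width: 0.0937
[ 0.23  0.53  0.03  1.84 -0.02  0.77  1.72]
```

View pics/w17.png

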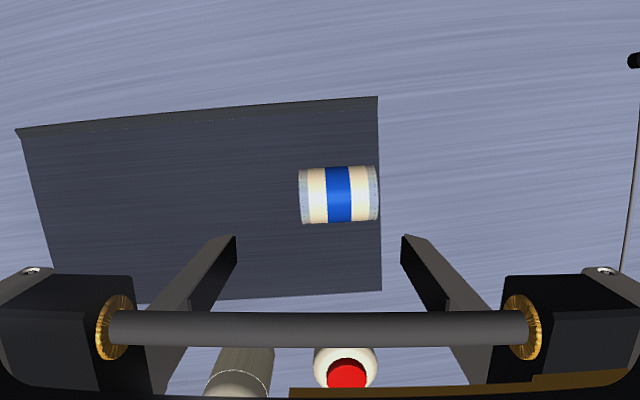

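```bash
python3 - <<'E'
from bench import robot
from h import *
o=robot.get_obs(); c=robot.camera('wrist');R,t=wristRt(c,o)
q,r=fitcan(c,[(299,170),(377,165),(379,220),(302,224)],.03,R,t,(.524,-.14,1.52)); print(q,np.degrees(q[2]),r)
v=o['orientation'].T@(np.array([q[0],q[1],.027])-o['tcp_pos']); print('shift tool',v/.25, np.degrees(np.arctan2(o['orientation'][1,1],o['orientation'][0,1])))
E
```

```text
[ 0.5244227  -0.14462896  1.5074736 ] 86.37187479860044 [ 1.7 -1.2 -2.5 -0.3 -1.5  0.3  2.1  0.8]
shift tool [0.00793188 0.08226778 0.56655844] 82.90518345187722
```

```bash
python3 -m jog '{"xyz":[[0.006,0.085,0.1],[0.006,0.085,0.25],[0.006,0.085,0.4],[0.006,0.085,0.5],[0.006,0.085,0.56],[0.006,0.085,0.565],[0.006,0.085,0.565],[0.006,0.085,0.565],[0.006,0.085,0.565],[0.006,0.085,0.565]],"turn":[-0.02,-0.02,-0.02,-0.02,-0.02,-0.02,-0.02,-0.02,-0.02,-0.02],"jaw":[0,0,0,0,0,0,0.3,0.35,0.35,0.35]}' 15; python3 -m jog '{"xyz":[[0,0,0],[0,0,-0.2],[0,0,-0.4],[0,0,-0.6],[0,0,-0.8],[0,0,-1.0],[0,0,-1.0],[0,0,-1.0]],"turn":[-0.006,-0.006,-0.006,-0.006,-0.006,-0.006,-0.006,-0.006],"jaw":[0.35,0.35,0.35,0.35,0.35,0.35,0.35,0.35]}' 15;python3 - <<'E'
from bench import robot
from h import *
o=robot.get_obs()
v=o['orientation'].T@(np.array([.6465,.2195,.329])-o['tcp_pos']); print('shift tool',v/.25, np.degrees(np.arctan2(o['orientation'][1,1],o['orientation'][0,1])))
c=robot.camera('wrist');cv2.imwrite('pics/w18.png',c['frame'][:,:,::-1])
E
```

```text
time: 26.7
tcp_pos: [0.5262, -0.1447, 0.0283]
orientation: [[-0.997, 0.073, 0.002], [0.073, 0.997, -0.001], [-0.002, -0.001, -1.0]]
ft_force: [-0.6, -0.1, 3.6]
grip_width: 0.0699
time: 27.5
tcp_pos: [0.5254, -0.1439, 0.2779]
orientation: [[-0.999, 0.053, 0.002], [0.053, 0.999, -0.0], [-0.002, -0.0, -1.0]]
ft_force: [-0.9, -0.0, -2.6]
grip_width: 0.0699
shift tool [-0.40664625  1.47741481 -0.20404602] 86.94378290903283
```

View pics/w18.png

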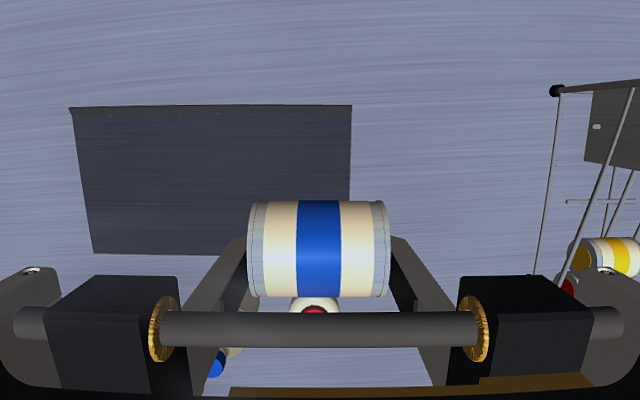

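```bash
python3 -m jog '{"xyz":[[-0.05,0.15,-0.1],[-0.1,0.3,-0.2],[-0.15,0.45,-0.2],[-0.2,0.6,-0.2],[-0.2,0.75,-0.2]],"turn":[-0.003,-0.003,-0.003,-0.003,-0.003],"jaw":[0.35,0.35,0.35,0.35,0.35]}' 15; python3 -m jog '{"xyz":[[-0.07,0.15,0],[-0.14,0.3,0],[-0.2,0.45,0],[-0.205,0.6,0],[-0.205,0.725,0],[-0.205,0.725,0],[-0.205,0.725,0],[-0.205,0.725,0]],"turn":[0,0,0,0,0,0,0,0],"jaw":[0.35,0.35,0.35,0.35,0.35,0.35,0.35,0.35]}' 15;python3 - <<'E'
from bench import robot
from h import *
o=robot.get_obs()
v=o['orientation'].T@(np.array([.6465,.2195,.215])-o['tcp_pos']); print('shift tool',v/.25, np.degrees(np.arctan2(o['orientation'][1,1],o['orientation'][0,1])))
E
```

```text
time: 28.05
tcp_pos: [0.5853, 0.0419, 0.3241]
orientation: [[-0.999, 0.044, -0.004], [0.044, 0.999, -0.0], [0.004, -0.001, -1.0]]
ft_force: [-0.5, -0.7, -2.5]
grip_width: 0.0701
time: 28.85
tcp_pos: [0.6443, 0.2174, 0.3253]
orientation: [[-0.999, 0.046, -0.003], [0.046, 0.999, -0.002], [0.003, -0.003, -1.0]]
ft_force: [1.1, 0.1, -2.0]
grip_width: 0.07
shift tool [-0.00975     0.00980626  0.44114338] 87.37409739188881
```

```bash
python3 -m jog '{"xyz":[[-0.009,0.008,0.1],[-0.009,0.008,0.2],[-0.009,0.008,0.3],[-0.009,0.008,0.38],[-0.009,0.008,0.42],[-0.009,0.008,0.44],[-0.009,0.008,0.44],[-0.009,0.008,0.44]],"turn":[-0.001,-0.001,-0.001,-0.001,-0.001,-0.001,-0.001,-0.001],"jaw":[0.35,0.35,0.35,0.35,0.35,0.35,0.35,0.35]}' 15;python3 - <<'E'
from bench import robot
from h import *
c=robot.camera('wrist');cv2.imwrite('pics/w19.png',c['frame'][:,:,::-1])
c=robot.camera('scene');cv2.imwrite('pics/sc19.png',c['frame'][150:320,290:470,::-1].repeat(3,0).repeat(3,1))
o=robot.get_obs();print(o['tcp_pos'],np.degrees(np.arctan2(o['orientation'][1,1],o['orientation'][0,1])))
E
```

```text
time: 29.65
tcp_pos: [0.6477, 0.2211, 0.2183]
orientation: [[-0.999, 0.042, 0.002], [0.042, 0.999, 0.001], [-0.002, 0.001, -1.0]]
ft_force: [0.3, 0.8, -2.0]
grip_width: 0.0697
[0.64766099 0.2213526  0.21841493] 87.63321247408612
```

View pics/w19.png

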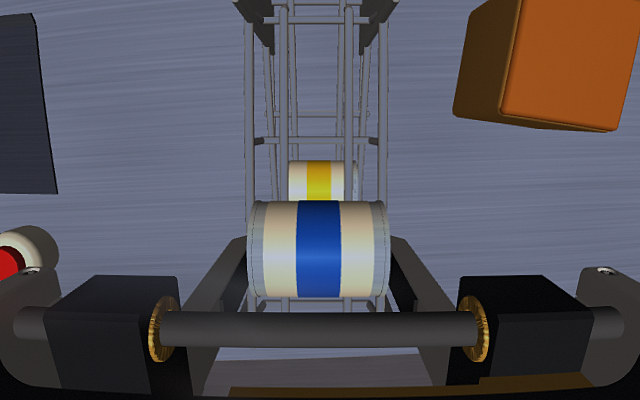

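View pics/sc19.png

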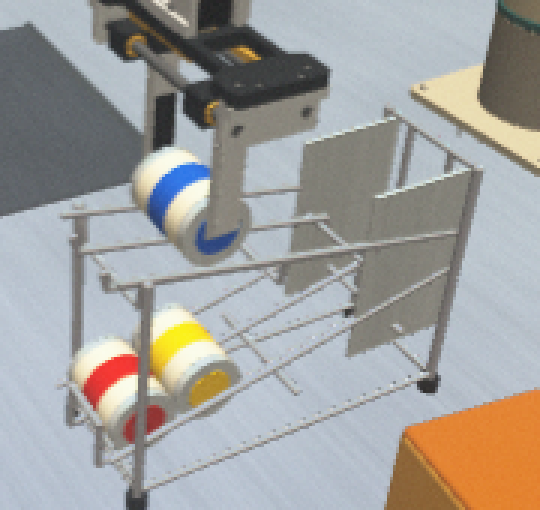

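```bash
python3 -m jog '{"xyz":[[0,-0.008,0],[0,-0.008,0.016],[0,-0.008,0.032],[0,-0.008,0.04],[0,-0.008,0.044],[0,-0.008,0.048],[0,-0.008,0.048]],"turn":[0,0,0,0,0,0,0],"jaw":[0.35,0.35,0.35,0.35,0.35,0.35,0.35]}' 15; python3 -m jog '{"xyz":[[0,0,0.004],[0,0,0.004],[0,0,0.008],[0,0,0.008]],"turn":[0,0,0,0],"jaw":[0.35,0.35,0.35,0.35]}'
```

```text
time: 30.45
tcp_pos: [0.6468, 0.2192, 0.205]
orientation: [[-0.999, 0.041, -0.0], [0.041, 0.999, -0.0], [0.0, -0.0, -1.0]]
ft_force: [-0.3, 0.2, -2.2]
grip_width: 0.0702
time: 30.85
tcp_pos: [0.647, 0.2192, 0.2038]
orientation: [[-0.999, 0.041, 0.001], [0.041, 0.999, 0.0], [-0.001, 0.0, -1.0]]
ft_force: [-1.2, -0.7, 1.7]
grip_width: 0.0699
```

```bash
python3 -m jog '{"xyz":[[0,0,0.002],[0,0,0.002],[0,0,0.002]],"turn":[0,0,0],"jaw":[0.35,0.35,0.35]}'; python3 -m jog '{"xyz":[[0,0,0],[0,0,0],[0,0,0],[0,0,0],[0,0,0],[0,0,-0.1],[0,0,-0.25],[0,0,-0.4],[0,0,-0.5],[0,0,-0.5]],"turn":[0,0,0,0,0,0,0,0,0,0],"jaw":[0.15,0,0,0,0,0,0,0,0,0]}' ;python3 -m jog '{"xyz":[[0,0,0],[0,0,0],[0,0,0],[0,0,0],[0,0,0],[0,0,0],[0,0,0],[0,0,0],[0,0,0],[0,0,0]],"turn":[0,0,0,0,0,0,0,0,0,0],"jaw":[0,0,0,0,0,0,0,0,0,0]}';python3 - <<'E'
from bench import robot
from h import *
c=robot.camera('scene');cv2.imwrite('pics/sc20.png',c['frame'][150:320,290:470,::-1].repeat(3,0).repeat(3,1))
c=robot.camera('side');cv2.imwrite('pics/si20.png',c['frame'][100:250,180:340,::-1].repeat(3,0).repeat(3,1))
E
```

```text
time: 31.15
tcp_pos: [0.647, 0.2192, 0.2037]
orientation: [[-0.999, 0.041, 0.001], [0.041, 0.999, 0.0], [-0.001, 0.0, -1.0]]
ft_force: [-2.6, -0.1, 6.5]
grip_width: 0.0702
time: 32.15
tcp_pos: [0.649, 0.2199, 0.3322]
orientation: [[-0.999, 0.041, 0.008], [0.041, 0.999, 0.003], [-0.008, 0.003, -1.0]]
ft_force: [-0.8, 0.9, -0.1]
grip_width: 0.0941
time: 33.15
tcp_pos: [0.6469, 0.2192, 0.3278]
orientation: [[-0.999, 0.041, 0.0], [0.041, 0.999, 0.0], [-0.0, 0.0, -1.0]]
ft_force: [0.1, 0.1, 1.0]
grip_width: 0.0941
```

View pics/sc20.png

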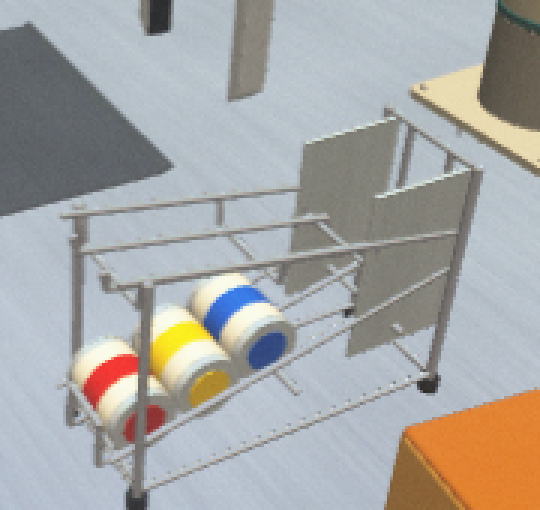

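View pics/si20.png

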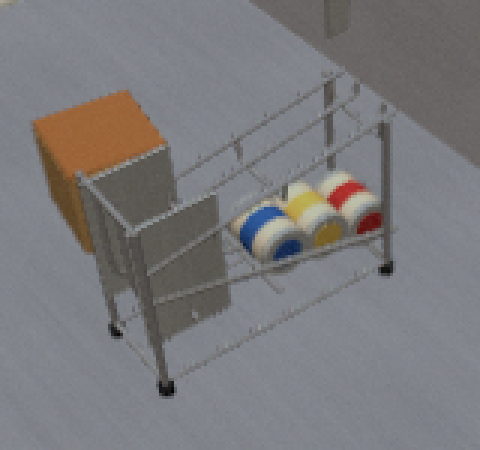

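```bash
python3 - <<'E'
from bench import robot
from h import *
th=3.098
def rk(x,z): return [.5707+np.cos(th)*x,.2225+np.sin(th)*x,z]
import time
a=robot.camera('scene')
for i in range(5): b=robot.camera('scene')
d=cv2.absdiff(a['frame'],b['frame'])[180:320,300:400]; print('max diff',d.max(),d.mean())
print('slot proj',proj(b,[rk(-.123,.064),rk(-.0705,.077),rk(-.018,.0895)]).round(1).tolist())
print(robot.get_obs()['time'])
im=b['frame'][:,:,::-1].copy()
E
```

```text
max diff 16 1.8298095238095238
slot proj [[329.5, 280.6], [350.2, 269.0], [370.2, 257.9]]
33.55
```

```bash
python3 -c "
from bench import robot
print(robot.close_job())"
```

```text
the job is handed in; nothing more can be done
None
```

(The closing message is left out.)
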